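# Snap the tester's board onto its three posts, click by click

### The arm

A 6-joint arm with a two-finger parallel gripper is mounted at the origin on the work surface. World frame = base frame: x ahead of the robot, y to its left, z up, the work surface at z = 0. Lengths are in m, angles in rad, forces in N, time in s.
With the tool pointing down it reaches from about 0.35 to 0.975 m from the base axis. Payload 4.9 kg.
Tool frame: the origin (TCP) lies on the front face of the gripper's body, between the roots of the fingers; the fingertips stand ctrl.finger_overhang ahead of it and the grasp point (between the pads) lies 54 mm ahead of it (ctrl.finger_overhang is the distance from the TCP to the fingertips, in m); z points along the fingers, y is the line along which they close (so a half turn about z gives the same grasp; the last joint's range is limited). The gripper opens to 85 mm and grips with 20 to 120 N. Pads are 22 mm wide; open, the fingers measure 114 mm over their backs; the gripper's body (76 mm by 85 mm) begins 54 mm behind the grasp point. The pads swing forward as they close: fully open they stand 13 mm farther back than shut.
Start: joints at [-1.289, 0.053, 1.613, -0, 1.476, -0.119], TCP at [0.244, -0.575, 0.304] pointing down, gripper open.
Joint ranges: [-3.01, 3.01], [-1.01, 2.22], [0.06, 2.58], [-1.02, 4.17], [0.09, 2.62], [-3.14, 3.14]. Speed limits (rad/s): [2.57, 2.57, 3.14, 3.14, 3.14, 3.14].

### API

Orientations are given as a rotation vector (axis times angle).
In Python, from station import ctrl, vision gives the robot as it stands. The module is installed in compiled form; this text tells all that it offers.
- The arm moves only by the tool drive_tool, never from a script. Its argument "rows" is a list of rows, each a list of 2 entries, a list of its own where there are three numbers: the shift along the tool's x, y, z in m, then the turn about the tool's z in rad. A call has 1 to 10 rows; each row shifts and turns the commanded pose from where the row before left it, along the tool's axes as they then stand; what a row does not reach is not made up. A row lasts 1/10 s, in which the tool goes at most 50 mm and 8.59 degrees, less where a joint would pass 70% of its speed; a pose out of reach is approached as far as the arm can. A call with a gripper value outside its range is refused whole. "jaw" is the closure, from 0 (fully open) to 1 (shut), set as the call begins (left out, the last holds). The fingers move at their own pace and stop on an object; "grip_force" is the grip in N (left out, the last holds). Time passes only in rows, so rows that do not move let the fingers close. It gives the time, the measured TCP pose, the force, the opening and the grip force at its end, in the units of the state.
- ctrl.get_obs(): the state, without advancing time (a new reading comes with each control period).
- vision.get_image(name): name is "scene" or "top" or "wrist"; returns a dict with "image" (384x512x3 uint8, blue, green, red), "vertical_fov" (degrees; the focal length in pixels is half the picture's height over the tangent of half this angle, whatever the lens; pixels are square), "cx", "cy" (the principal point, pixels), "dist_coeffs" ([k1, k2, p1, p2, k3] as OpenCV has them; the pictures are not rectified), "R" (3x3) and "t" (3): a world point X has camera coordinates R X + t. Camera axes: x right, y down, z forward; pixel columns grow to the right and rows downward; lengths in m; the calibration is good to about 2 mm. A picture is of the moment at which its call begins. There is no depth.
- ctrl.finish_job(): hands the job in; it is judged then, once.
The state is a dict: "t": time; "q": joint angles; "dq": joint speeds; "effort": joint torques, N m; "tool_pos": TCP position; "tool_rot": TCP orientation; "contact_force": force on the tool from outside, world axes, zero at the start; "wrist_torque": the same for the moment, N m; "opening": finger opening in m; "grip_force": force on a finger pad.
Only numpy, scipy, OpenCV 4.12 (cv2) and the standard library are available. Lean on these libraries where they do the work, as an engineer would, in place of code of your own. Each camera call takes 0.05 s, during which the arm holds its last target. There are 200 camera calls.

### The job

Take the brass coupling off the circuit board and stand it upright in the free half of the white basket. Then press the board down onto its three barbed posts in two rounds: first one click at every post, and only when all three have had their first click go round again and press each post through its second click, until the board is fully home on all three shoulders. Leave everything else on the bench where it is.

Things in the scene. Friction and masses are not known exactly. Their poses are not given: they have to be found in the camera images.
- tester: Open aluminium tester housing fixed to the table: shallow tray 210 mm (x) by 170 mm (y) with 25 mm side walls and a 62 mm high rear panel on its +x side; origin at the centre of its underside, z up. On its floor stand three white nylon snap posts.
- board: Loose rigid circuit board 170 (x) by 130 (y) by 4 mm, about 0.3 kg; origin at the centre of its underside, axes parallel to the tester's. Parts on top up to 24 mm high: a transformer at (-58, 33) mm, two relays at (57, 40), a connector at (0, -58). It starts level and loose on the uppermost barbs of the posts, whose tips poke through its holes. A barb that has clicked does not let go.
- coupling: Brass pipe coupling left standing on the board, somewhere between or on pads 0 and 1: hexagonal foot about 34 mm across and 20 mm high, round upper barrel 30 mm in diameter, 66 mm tall, standing upright; origin at the centre of its underside, z up. About 0.15 to 0.3 kg. Two more like it stand in the basket.
- basket: White plastic basket fixed to the table, outside 200 mm (x) by 150 mm (y), 50 mm high, walls and floor 4 mm; origin at the centre of its underside, z up. Two brass couplings stand at its +x end, 60 mm from its centre; its -x half is empty. (A grey tray of the same size, holding paper cards, stands on the other side of the tester.)
- free_spot (a point): Centre of the empty half of the basket, 1 mm above the basket's floor (5 mm above the table); same axes as the basket.
- seat0 (a point): Centre of the shoulder of snap post 0, 35 mm above the table, at (-62, -42) mm in the tester's frame; z up, fixed. On every post a neck rises 31.5 mm above the shoulder and carries two pairs of spring barbs, one above the other. Pushing the board at one post past one pair takes roughly 6 to 9 N at the post (8 to 13 N at its pad); the force falls off at the click.
- hole0 (a point): Centre of the underside of the board's square 13 mm hole for post 0, at (-62, -42) mm in the board's frame.
- pad0 (a point): Centre of the bare tinned round pad (22 mm across) beside hole 0, on the board's top face, at (-40, -32, 4) mm in the board's frame; the place to press for post 0 with closed fingertips. About 0.7 of a press here reaches post 0, the rest is shared by the other two.
- seat1 (a point): Centre of the shoulder of snap post 1, 35 mm above the table, at (62, -42) mm in the tester's frame; z up, fixed. Height of a hole's underside above its seat: about 23 mm at the start; below 12.6 mm the upper barbs have clicked over the board, which then rests on the lower barbs at about 11 mm; below 1.3 mm the lower barbs have clicked too; 0 is home. The same for every post.
- hole1 (a point): Centre of the underside of the board's square 13 mm hole for post 1, at (62, -42) mm in the board's frame.
- pad1 (a point): Centre of the bare tinned round pad (22 mm across) beside hole 1, on the board's top face, at (40, -32, 4) mm in the board's frame; the place to press for post 1 with closed fingertips. About 0.7 of a press here reaches post 1, the rest is shared by the other two.
- seat2 (a point): Centre of the shoulder of snap post 2, 35 mm above the table, at (0, 45) mm in the tester's frame; z up, fixed. Post built like the other two.
- hole2 (a point): Centre of the underside of the board's square 13 mm hole for post 2, at (0, 45) mm in the board's frame.
- pad2 (a point): Centre of the bare tinned round pad (22 mm across) beside hole 2, on the board's top face, at (0, 21, 4) mm in the board's frame; the place to press for post 2 with closed fingertips. About 0.7 of a press here reaches post 2, the rest is shared by the other two.
- spare0: Bystander: brass coupling in the basket, hexagonal foot about 34 mm across and 20 mm high, round upper barrel 30 mm in diameter, 66 mm tall, standing upright; origin at the centre of its underside, z up.
- spare1: Bystander: the other brass coupling in the basket, same size.
- tape: Bystander: roll of brown tape lying flat, 96 mm across, 25 mm high; origin under its centre.
- driver: Bystander: screwdriver 190 mm long lying on the table; origin under its middle.
- gauge: Bystander: steel plug gauge 120 mm long lying on the table; origin under its middle.
- can: Bystander: white jar 60 mm across, 110 mm tall, upright; origin under its centre.
- bottle: Bystander: clear plastic bottle 56 mm across, 120 mm tall, upright, on the robot's side of the tester; origin under its centre.
There are look-alikes about, which are no part of the job. There is more than one size of the board; the job needs the larger. Leave any red look-alike of the coupling alone.

How it is judged:
On the way, in this order (a step that is already met when the one before it is completed fails the run):
1. the coupling stands upright in the free half of the basket while the board still lies on the uppermost barbs, not clicked at any post (x of coupling in the frame of basket between -0.085 and 0.03 m and y of coupling in the frame of basket between -0.06 and 0.06 m and z of coupling in the frame of basket below 0.01 m and angle between coupling's own z axis and vertical below 0.15 rad and z of hole0 in the frame of seat0 above 0.016 m and z of hole1 in the frame of seat1 above 0.016 m and z of hole2 in the frame of seat2 above 0.016 m), for 0.2 s.
2. every post has had its first click and none its second (horizontal distance between hole0 and seat0 below 0.006 m and horizontal distance between hole1 and seat1 below 0.006 m and horizontal distance between hole2 and seat2 below 0.006 m and z of hole0 in the frame of seat0 between 0.003 and 0.013 m and z of hole1 in the frame of seat1 between 0.003 and 0.013 m and z of hole2 in the frame of seat2 between 0.003 and 0.013 m), for 0.2 s.
At the end, for the whole second after the job is handed in: The underside of the board at each of its three holes is within 1.8 mm of its post's shoulder (clicked under the lower barbs), the coupling stands on the floor of the basket in its free half, upright within 0.15 rad, and both are at rest (horizontal distance between hole0 and seat0 below 0.006 m and horizontal distance between hole1 and seat1 below 0.006 m and horizontal distance between hole2 and seat2 below 0.006 m and z of hole0 in the frame of seat0 between -0.003 and 0.0018 m and z of hole1 in the frame of seat1 between -0.003 and 0.0018 m and z of hole2 in the frame of seat2 between -0.003 and 0.0018 m and x of coupling in the frame of basket between -0.085 and 0.03 m and y of coupling in the frame of basket between -0.06 and 0.06 m and z of coupling in the frame of basket below 0.01 m and angle between coupling's own z axis and vertical below 0.15 rad and linear speed of each of coupling, board below 0.02 m/s); the robot touches nothing.
It fails at once if a bystander (spare coupling, tape, screwdriver, gauge, jar or bottle) moved more than 30 mm (distance of any of spare0, spare1, tape, driver, gauge, can, bottle from where it was at the start of the episode above 0.03 m).
It also fails if it takes over 70 s, if anything falls off the work surface, if the arm or the gripper's body presses on something with over 40 N, if the wrist force passes 120 N, or if a joint passes its speed limit or range.

## Working session

There is one attempt and no reset: what is moved stays moved. The work goes in short steps, Python scripts to look and compute and a tool call to move; the robot and the scene stay as the last step left them, time stands still between calls to the robot, and variables do not carry over. Pictures are saved under pics/ and viewed, at most 10 in all, crops included, and the job is handed in when it is done.

Besides the shell and the picture viewer there is one more tool, called after "Request:" by a JSON object that holds its "op" and its "data". drive_tool: Moves the arm, as the interface text tells. Its arguments: {"type":"object","properties":{"rows":{"type":"array","items":{"type":"array"}},"jaw":{"type":"number"},"grip_force":{"type":"number"}},"required":["rows"]}

```bash
mkdir -p pics
cat > h.py <<'E'
import numpy as np, cv2
from station import ctrl, vision
def K(d):
    f=192/np.tan(np.radians(d["vertical_fov"])/2)
    return np.array([[f,0,d["cx"]],[0,f,d["cy"]],[0,0,1.]])
def ray(d,px,z):
    u=cv2.undistortPoints(np.array(px,float).reshape(-1,1,2),K(d),np.array(d["dist_coeffs"]))[:,0]
    R=np.array(d["R"]);c=-R.T@np.array(d["t"])
    D=np.c_[u,np.ones(len(u))]@R
    return c+D*((z-c[2])/D[:,2])[:,None]
def proj(d,P):
    return cv2.projectPoints(np.array(P,float).reshape(-1,1,3),cv2.Rodrigues(np.array(d["R"]))[0],np.array(d["t"],float),K(d),np.array(d["dist_coeffs"]))[0][:,0]
E
python3 - <<'E'
from h import *
for n in("top","scene"):
    d=vision.get_image(n); cv2.imwrite(f"pics/{n}0.png",cv2.resize(d["image"],(796,597)))
    import pickle; pickle.dump(d,open(f"{n}0.pkl","wb"))
    print(n,-np.array(d["R"]).T@d["t"],d["vertical_fov"])
o=ctrl.get_obs();print(o,ctrl.finger_overhang)
E
```

```text
top [ 0.36831794 -0.00528378  0.95583215] 57.35722249393631
scene [ 0.97490266 -0.58927584  0.79648534] 55.94189046733208
{'t': 0.1, 'q': array([-1.28899965e+00,  5.33008266e-02,  1.61420537e+00, -1.28988932e-05,
        1.47601747e+00, -1.19020160e-01]), 'dq': array([-0.00092101, -0.00141763, -0.00481652,  0.00011488,  0.00122448,
       -0.00029228]), 'effort': array([-3.66214626e-04, -3.94900668e+01, -3.71363568e+01, -1.26666696e-04,
        3.88073604e-03,  6.56870824e-06]), 'tool_pos': array([ 0.24371678, -0.57503419,  0.30275056]), 'tool_rot': array([-3.07682932e+00, -6.25014531e-01,  2.66536097e-04]), 'contact_force': array([-0.02406035,  1.46246022,  0.17018221]), 'wrist_torque': array([ 0.02587574, -0.03114119,  0.02784065]), 'grip_force': 0.0, 'opening': 0.0855555990353165} 0.0726
```

View pics/top0.png

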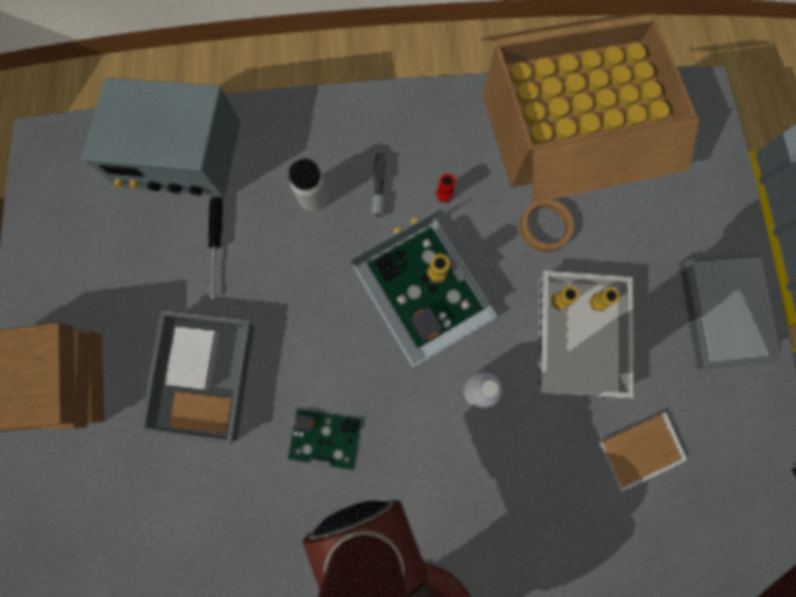

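View pics/scene0.png

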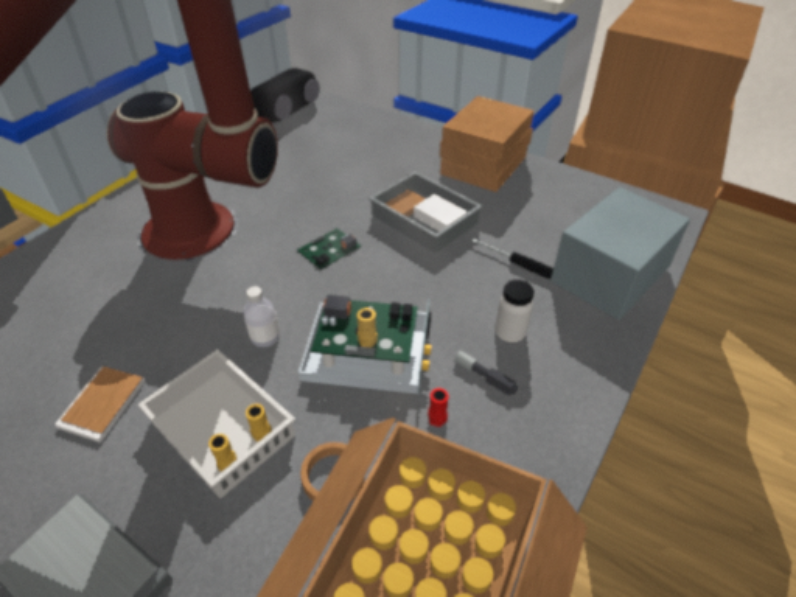

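The top view shows the tester near (427,290) with its rear panel up-left, so its yaw is about +30°. The coupling's top is at about (440,262). The basket's rim spans (543,272) to (631,397), with the spares at the far end, so the free half is near (588,365). The bottle is at (483,390), and the small board and the red coupling are decoys.

Run:
```python
from h import *
import pickle
d=pickle.load(open("top0.pkl","rb"));s=512/796
im=d["image"];hsv=cv2.cvtColor(im,cv2.COLOR_BGR2HSV)
m=cv2.inRange(hsv,(50,60,20),(90,255,255)); m[:,:220]=0;m[240:]=0
m=cv2.morphologyEx(m,cv2.MORPH_OPEN,np.ones((2,2)))
c=cv2.convexHull(np.vstack([k for k in cv2.findContours(m,0,1)[0] if cv2.contourArea(k)>30]))
P=ray(d,c[:,0],0.062)[:,:2]
r=cv2.minAreaRect((P*1000).astype(np.float32));print("board rect",r)
# rotated box dims -> yaw
b=cv2.boxPoints(r)/1000;e=[b[1]-b[0],b[2]-b[1]];L=max(e,key=np.linalg.norm);L=L*np.sign(L[0])
yaw=np.arctan2(L[1],L[0]);C=np.array(r[0])/1000;print("yaw",np.degrees(yaw),C)
y=cv2.inRange(hsv,(15,110,90),(35,255,255))
n,lab,st,ce=cv2.connectedComponentsWithStats(y)
for i in range(1,n):
    if st[i,4]>20 and st[i,1]>130: print("brass",st[i],ce[i],ray(d,[ce[i]],.128)[0],ray(d,[ce[i]],.07)[0])
print("coupling top",ray(d,[[440*s,262*s]],.128)[0])
bk=ray(d,np.array([[543,272],[633,277],[631,397],[541,394]])*s,.05)[:,:2]
print("basket",bk,bk.mean(0),ray(d,[[483*s,390*s]],.1)[0])
print("spares top",ray(d,np.array([[570,292],[610,296]])*s,.07))
R=np.array([[np.cos(yaw),-np.sin(yaw)],[np.sin(yaw),np.cos(yaw)]])
big=cv2.resize(im[130:250,215:345],None,fx=5,fy=5,interpolation=cv2.INTER_CUBIC)
for p in[(-40,-32),(40,-32),(0,21),(-62,-42),(62,-42),(0,45)]:
    q=np.r_[C+R@np.array(p)/1000,.062];u=proj(d,q)[0];print(p,q,u)
    cv2.circle(big,tuple(int(v) for v in((u-[215,130])*5)),4,(0,0,255),1)
cv2.imwrite("pics/b1.png",big)
```

```text
board rect ((558.3516235351562, -66.87789916992188), (166.50262451171875, 127.57064056396484), 25.847545623779297)
yaw 25.847546 [ 0.55835162 -0.0668779 ]
brass [275 163  14  18 143] [281.30769231 172.53146853] [ 0.57207548 -0.08327676  0.128     ] [ 0.58635124 -0.08874114  0.07      ]
brass [356 184  16  15 123] [362.95121951 191.32520325] [ 0.50934572 -0.27719194  0.128     ] [ 0.51922649 -0.2962425   0.07      ]
brass [380 185  19  15 144] [387.70138889 192.46527778] [ 0.50142245 -0.33856169  0.128     ] [ 0.51074809 -0.36191198  0.07      ]
brass [   0  208   47   69 2445] [ 18.90265849 242.74274029] [0.4490294  0.57770861 0.128     ] [0.45468424 0.61855452 0.07      ]
brass [111 252  38  21 605] [128.94380165 262.3338843 ] [0.385356   0.29371795 0.128     ] [0.38654973 0.31466676 0.07      ]
brass [ 388  268   49   44 1099] [413.49499545 288.06915378] [ 0.26902532 -0.36828065  0.128     ] [ 0.26206863 -0.39371312  0.07      ]
coupling top [ 0.5817717  -0.08840889  0.128     ]
basket [[ 0.57002821 -0.27196635]
 [ 0.54852853 -0.43077196]
 [ 0.34466983 -0.39401881]
 [ 0.36453545 -0.24148637]] [ 0.45694051 -0.33456087] [ 0.37916554 -0.13826289  0.1       ]
spares top [[ 0.52766062 -0.30736377  0.07      ]
 [ 0.51518333 -0.37538332  0.07      ]]
(-40, -32) [ 0.53630463 -0.11311566  0.062     ] [292.26649672 191.17408942]
(40, -32) [ 0.60830121 -0.07823741  0.062     ] [276.33036287 165.54266984]
(0, 21) [ 0.54919608 -0.0479788   0.062     ] [266.87856257 188.33954674]
(-62, -42) [ 0.52086535 -0.13170675  0.062     ] [299.98637788 196.41946764]
(62, -42) [ 0.63246006 -0.07764546  0.062     ] [275.25120352 156.79491312]
(0, 45) [ 0.53873261 -0.02637982  0.062     ] [258.93645544 192.94645918]
```

View pics/b1.png

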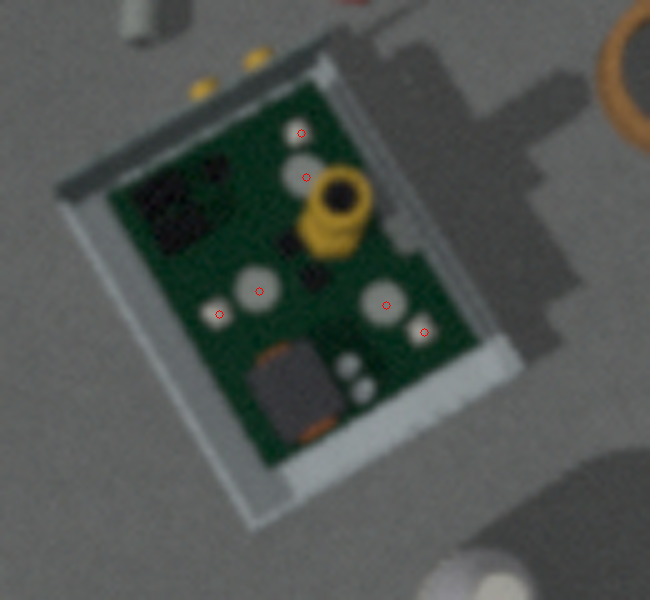

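The crop shows the board fit matching all three pads and posts. The coupling's top ring is centred at crop (341,196), between pad 1 and pad 0.

```bash
cat >> h.py <<'E'
from scipy.spatial.transform import Rotation as Ro
def todo(*targets):
    o=ctrl.get_obs();R=Ro.from_rotvec(o["tool_rot"]).as_matrix();p=np.array(o["tool_pos"])
    print("t",round(o["t"],2),"p",p.round(4),"F",o["contact_force"].round(2),"open",round(o["opening"],4),"yaw",np.degrees(np.arctan2(R[1,0],R[0,0])).round(2),"tilt",R[:,2].round(4))
    for T in targets:
        dl=R.T@(np.array(T)-p); print("to",T,"mm",(dl*1000).round(1))
E
python3 - <<'E'
from h import *
import pickle
d=pickle.load(open("top0.pkl","rb"))
c=ray(d,[[215+341/5-.4,130+196/5-.4]],.128)[0];print(c)
todo([c[0],c[1],.26])
E
```

```text
[ 0.58111821 -0.08781692  0.128     ]
t 0.1 p [ 0.2437 -0.575   0.3028] F [-0.02  1.46  0.17] open 0.0856 yaw 22.97 tilt [-5.0e-04  1.9e-03 -1.0e+00]
to [np.float64(0.5811182109784345), np.float64(-0.08781691565459093), 0.26] mm [ 500.7 -316.9   43.5]
```

Request:
{"op": "drive_tool", "data": {"rows": [[[0.036,-0.0226,0.003],0],[[0.036,-0.0226,0.003],0],[[0.036,-0.0226,0.003],0],[[0.036,-0.0226,0.003],0],[[0.036,-0.0226,0.003],0],[[0.036,-0.0226,0.003],0],[[0.036,-0.0226,0.003],0],[[0.036,-0.0226,0.003],0],[[0.036,-0.0226,0.003],0],[[0.036,-0.0226,0.003],0]], "jaw": 0}}

```text
t: 1.1
tool_pos: [0.4876, -0.2252, 0.2734]
tool_rot: [-3.078, -0.625, 0.001]
contact_force: [0.4, 0.0, -0.3]
opening: 0.0849
grip_force: 0.0
```

Request:
{"op": "drive_tool", "data": {"rows": [[[0.036,-0.0226,0.003],0],[[0.036,-0.0226,0.003],0],[[0.036,-0.0226,0.003],0],[[0.033,-0.023,0.003],0],[[0,0,0],0],[[0,0,0],0]]}}

```text
t: 1.7
tool_pos: [0.5815, -0.0875, 0.2611]
tool_rot: [-3.078, -0.628, 0.002]
contact_force: [-0.2, -0.6, -0.1]
opening: 0.0854
grip_force: 0.0
```

Run:
```python
from h import *
import pickle
d=vision.get_image("wrist");pickle.dump(d,open("w1.pkl","wb"))
im=d["image"];v=cv2.resize(im,(768,576))
todo([.581,-.0878,.26])
u=proj(d,[.581,-.0878,.128])[0];print(u)
hsv=cv2.cvtColor(im,cv2.COLOR_BGR2HSV)
n,lab,st,ce=cv2.connectedComponentsWithStats(cv2.inRange(hsv,(15,110,70),(35,255,255)))
for i in range(1,n):
    if st[i,4]>100: print(st[i],ce[i])
cv2.circle(v,tuple(int(a*1.5) for a in u),4,(0,0,255),1);cv2.imwrite("pics/w1.png",v)
```

```text
t 1.75 p [ 0.5812 -0.0883  0.2613] F [0.6  0.71 0.01] open 0.0856 yaw 22.99 tilt [-1.2e-03 -2.0e-04 -1.0e+00]
to [0.581, -0.0878, 0.26] mm [ 0.  -0.6  1.3]
[255.07740851 205.0451699 ]
[235 163  40  43 668] [255.02694611 178.47005988]
[397 267  56  38 669] [423.11659193 286.65919283]
```

View pics/w1.png

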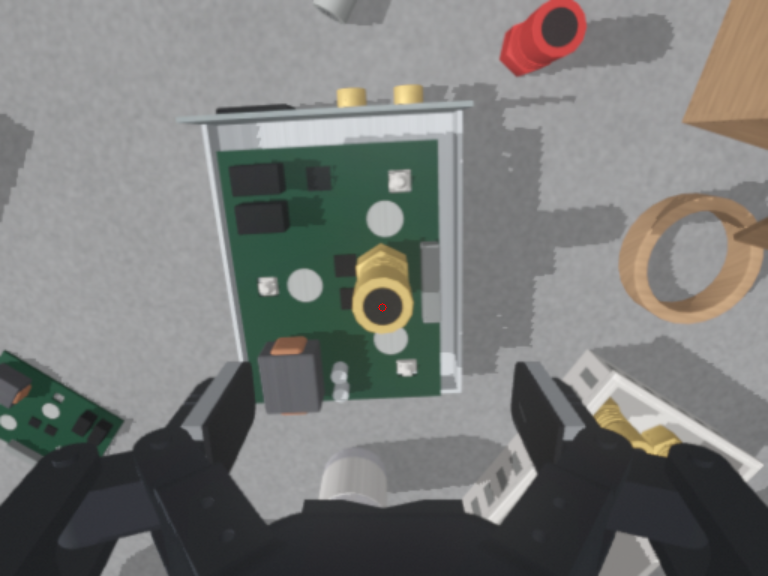

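The wrist view has the red predicted mark at (382,307), right on the coupling's bore and centred between the fingers. I'll descend and grip.

Request:
{"op": "drive_tool", "data": {"rows": [[[0,-0.0005,0.02],0],[[0,0,0.02],0],[[0,0,0.02],0],[[0,0,0.015],0],[[0,0,0.01],0],[[0,0,0.01],0],[[0,0,0],0],[[0,0,0],0]]}}

```text
t: 2.55
tool_pos: [0.5816, -0.088, 0.1673]
tool_rot: [3.078, 0.625, 0.001]
contact_force: [0.4, 0.2, 0.6]
opening: 0.0855
grip_force: 0.0
```

Request:
{"op": "drive_tool", "data": {"rows": [[[0,0,0],0],[[0,0,0],0],[[0,0,0],0],[[0,0,0],0],[[0,0,0],0],[[0,0,0],0],[[0,0,0],0],[[0,0,0],0],[[0,0,0],0],[[0,0,0],0]], "jaw": 1, "grip_force": 40}}

```text
t: 3.55
tool_pos: [0.5815, -0.0878, 0.1672]
tool_rot: [3.079, 0.625, 0.001]
contact_force: [-0.6, 1.6, 3.8]
opening: 0.0291
grip_force: 39.6
```

Request:
{"op": "drive_tool", "data": {"rows": [[[0,0,-0.003],0],[[0,0,-0.005],0],[[0,0,-0.01],0],[[0,0,-0.02],0],[[0,0,-0.02],0],[[0,0,-0.02],0],[[0,0,-0.02],0],[[0,0,0],0],[[0,0,0],0]]}}

```text
t: 4.45
tool_pos: [0.5813, -0.0879, 0.2651]
tool_rot: [3.078, 0.625, 0.001]
contact_force: [-0.2, 0.6, -2.9]
opening: 0.0289
grip_force: 39.7
```

Run:
```python
from h import *
d=vision.get_image("scene");cv2.imwrite("pics/s2.png",cv2.resize(d["image"][120:330,80:360],(784,588)))
todo([.4115,-.327,.266],[.4115,-.327,.108])
```

```text
t 4.5 p [ 0.5809 -0.0877  0.2639] F [ 0.11 -1.09 -2.58] open 0.0291 yaw 22.96 tilt [-1.4e-03  4.0e-04 -1.0e+00]
to [0.4115, -0.327, 0.266] mm [-249.3  154.2   -2. ]
to [0.4115, -0.327, 0.108] mm [-249.1  154.4  156. ]
```

View pics/s2.png

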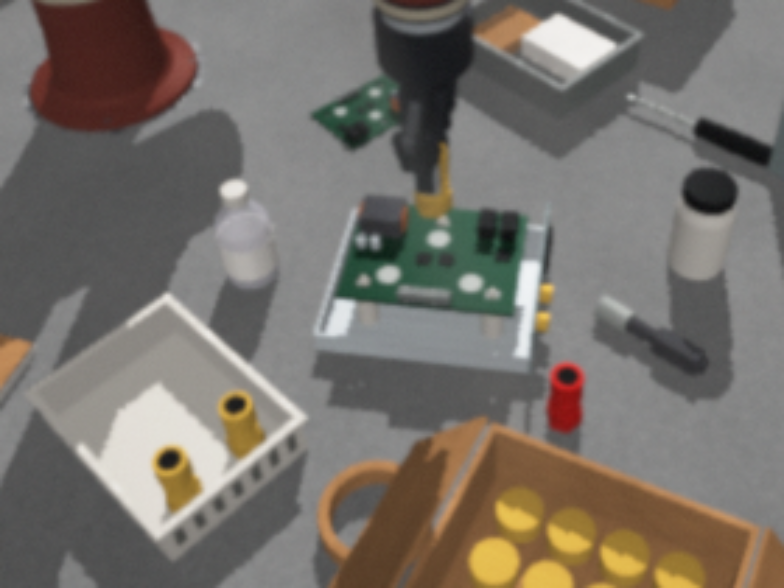

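The coupling is held upright at crop (432,190), and the board is still level with its post tips showing. I'll carry the coupling to the basket.

Request:
{"op": "drive_tool", "data": {"rows": [[[-0.012,0.0075,0],0],[[-0.025,0.0155,0],0],[[-0.03,0.0185,0],0],[[-0.03,0.0185,0],0],[[-0.03,0.0185,0],0],[[-0.03,0.0185,0],0],[[-0.03,0.0185,0],0],[[-0.03,0.0185,0],0],[[-0.02,0.0125,0],0],[[-0.012,0.008,0],0]]}}

```text
t: 5.5
tool_pos: [0.4102, -0.3286, 0.2636]
tool_rot: [-3.078, -0.621, 0.003]
contact_force: [-0.5, -0.7, -2.6]
opening: 0.029
grip_force: 39.8
```

Request:
{"op": "drive_tool", "data": {"rows": [[[0,0,0.02],0],[[0,0,0.025],0],[[0,0,0.025],0],[[0,0,0.025],0],[[0,0,0.02],0],[[0,0,0.015],0],[[0,0,0.01],0],[[0,0,0.005],0],[[0,0,0],0],[[0,0,0],0]]}}

```text
t: 6.5
tool_pos: [0.4128, -0.3277, 0.1208]
tool_rot: [3.077, 0.625, 0.001]
contact_force: [-1.1, 0.5, -2.2]
opening: 0.0292
grip_force: 39.8
```

Request:
{"op": "drive_tool", "data": {"rows": [[[0,0,0.003],0],[[0,0,0.003],0],[[0,0,0.0015],0],[[0,0,0],0]]}}

```text
t: 6.9
tool_pos: [0.4122, -0.3271, 0.1121]
tool_rot: [-3.078, -0.625, 0.0]
contact_force: [0.6, -1.2, -2.2]
opening: 0.0292
grip_force: 39.8
```

Request:
{"op": "drive_tool", "data": {"rows": [[[0,0,0.001],0],[[0,0,0.001],0],[[0,0,0],0],[[0,0,0],0]]}}

```text
t: 7.3
tool_pos: [0.4125, -0.3273, 0.1108]
tool_rot: [3.079, 0.625, 0.0]
contact_force: [-1.4, 2.0, 1.6]
opening: 0.0289
grip_force: 40.1
```

Request:
{"op": "drive_tool", "data": {"rows": [[[0,0,0.001],0],[[0,0,0],0],[[0,0,0],0]]}}

```text
t: 7.6
tool_pos: [0.4126, -0.3274, 0.1108]
tool_rot: [-3.079, -0.626, 0.0]
contact_force: [-3.0, 3.2, 7.6]
opening: 0.0289
grip_force: 40.8
```

Request:
{"op": "drive_tool", "data": {"rows": [[[0,0,0],0],[[0,0,0],0],[[0,0,0],0],[[0,0,0],0],[[0,0,0],0],[[0,0,0],0]], "jaw": 0.3}}

```text
t: 8.2
tool_pos: [0.4123, -0.3272, 0.1093]
tool_rot: [-3.079, -0.625, 0.0]
contact_force: [1.2, 0.4, -0.1]
opening: 0.0596
grip_force: 0.0
```

Request:
{"op": "drive_tool", "data": {"rows": [[[0,0,-0.01],0],[[0,0,-0.02],0],[[0,0,-0.03],0],[[0,0,-0.03],0],[[0,0,-0.03],0],[[0,0,-0.03],0],[[0,0,0],0],[[0,0,0],0]]}}

```text
t: 9.0
tool_pos: [0.4126, -0.3275, 0.2609]
tool_rot: [3.076, 0.625, 0.002]
contact_force: [-0.6, 0.4, -0.5]
opening: 0.0598
grip_force: 0.0
```

Run:
```python
from h import *
C=np.array([.55835,-.06688]);a=np.radians(25.85);R=np.array([[np.cos(a),-np.sin(a)],[np.sin(a),np.cos(a)]])
todo(*[[*(C+R@np.array(p)/1000).round(4),.20] for p in[(-40,-32),(40,-32),(0,21)]])
d=vision.get_image("wrist");cv2.imwrite("pics/w3.png",d["image"])
```

```text
t 9.0 p [ 0.4126 -0.3275  0.2609] F [-0.59  0.4  -0.47] open 0.0598 yaw 22.97 tilt [ 0.0019 -0.0019 -1.    ]
to [np.float64(0.5363), np.float64(-0.1131), 0.2] mm [ 197.5 -149.3   60.7]
to [np.float64(0.6083), np.float64(-0.0782), 0.2] mm [ 277.4 -153.4   60.8]
to [np.float64(0.5492), np.float64(-0.048), 0.2] mm [ 234.7 -204.2   60.6]
```

View pics/w3.png

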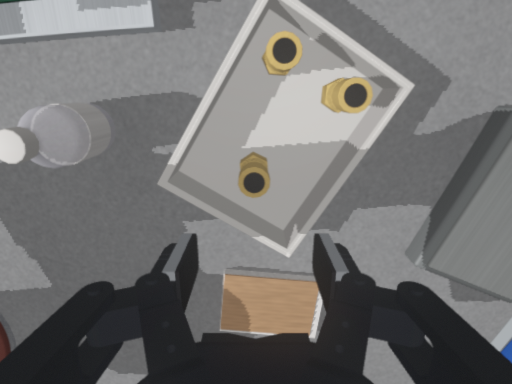

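The coupling stands upright in the free half at about (253,180), clear of both spares. Next is pad 0.

Request:
{"op": "drive_tool", "data": {"rows": [[[0.012,-0.009,0],0],[[0.025,-0.019,0],0],[[0.027,-0.02,0],0],[[0.027,-0.02,0],0],[[0.027,-0.02,0],0],[[0.027,-0.02,0],0],[[0.027,-0.021,0.02],0],[[0.0155,-0.012,0.025],0],[[0.01,-0.0083,0.025],0],[[0,0,0.025],0]], "jaw": 1, "grip_force": 40}}

```text
t: 10.05
tool_pos: [0.5357, -0.1098, 0.1619]
tool_rot: [-3.076, -0.629, 0.003]
contact_force: [-0.1, 0.2, -0.4]
opening: 0.0003
grip_force: 0.0
```

Request:
{"op": "drive_tool", "data": {"rows": [[[0,0,0.015],0],[[0,0,0.008],0],[[0,0,0],0],[[0,0,0],0]]}}

```text
t: 10.45
tool_pos: [0.5364, -0.113, 0.1423]
tool_rot: [3.078, 0.624, 0.002]
contact_force: [0.2, -1.0, 0.3]
opening: 0.0002
grip_force: 0.0
```

Run:
```python
from h import *
todo([.5363,-.1131,.1346])
d=vision.get_image("wrist");cv2.imwrite("pics/w4.png",d["image"])
print(proj(d,[[.5363,-.1131,.062],[.6083,-.0782,.062],[.5492,-.048,.062]]))
```

```text
t 10.45 p [ 0.5364 -0.113   0.1423] F [ 0.16 -0.95  0.26] open 0.0002 yaw 22.93 tilt [ 1.2e-03 -4.0e-04 -1.0e+00]
to [0.5363, -0.1131, 0.1346] mm [-0.1  0.   7.7]
[[254.72457515 238.49044443]
 [246.35777615  87.55500951]
 [149.51683714 173.75755777]]
```

View pics/w4.png

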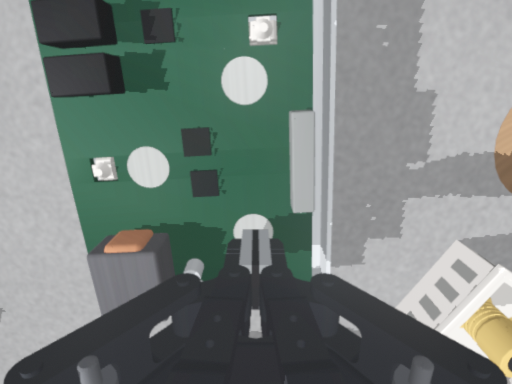

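The fingertips stand over pad 0. Pads 1 (244,80) and 2 (148,166) lie about 7 px (3 mm) further along tool +x than predicted, so I'll shift 2 mm that way and then press.

Request:
{"op": "drive_tool", "data": {"rows": [[[0.002,0,0.003],0],[[0,0,0.003],0],[[0,0,0.001],0],[[0,0,0.001],0],[[0,0,0.001],0],[[0,0,0],0]]}}

```text
t: 11.1
tool_pos: [0.538, -0.1121, 0.1331]
tool_rot: [3.078, 0.625, 0.0]
contact_force: [-2.4, 0.3, 4.4]
opening: -0.0001
grip_force: 2.1
```

Request:
{"op": "drive_tool", "data": {"rows": [[[0,0,0.001],0],[[0,0,0.001],0],[[0,0,0],0]]}}

```text
t: 11.4
tool_pos: [0.5385, -0.1123, 0.1319]
tool_rot: [3.077, 0.625, 0.002]
contact_force: [-1.7, 0.3, 7.0]
opening: -0.0
grip_force: 3.6
```

Request:
{"op": "drive_tool", "data": {"rows": [[[0,0,0.001],0],[[0,0,0.001],0],[[0,0,0],0]]}}

```text
t: 11.7
tool_pos: [0.5388, -0.1125, 0.1305]
tool_rot: [3.077, 0.625, 0.003]
contact_force: [-2.3, -1.0, 9.9]
opening: 0.0002
grip_force: 4.7
```

Request:
{"op": "drive_tool", "data": {"rows": [[[0,0,0.001],0],[[0,0,0.001],0],[[0,0,0],0]]}}

```text
t: 12.0
tool_pos: [0.5376, -0.1118, 0.1259]
tool_rot: [-3.079, -0.625, 0.0]
contact_force: [1.1, -0.0, 0.2]
opening: 0.0001
grip_force: 0.5
```

Request:
{"op": "drive_tool", "data": {"rows": [[[0,0,0.001],0],[[0,0,0.001],0],[[0,0,0],0]]}}

```text
t: 12.3
tool_pos: [0.538, -0.112, 0.125]
tool_rot: [3.079, 0.625, -0.0]
contact_force: [-1.6, 0.3, 4.5]
opening: -0.0002
grip_force: 2.6
```

Request:
{"op": "drive_tool", "data": {"rows": [[[0,0,0.001],0],[[0,0,0],0]]}}

```text
t: 12.5
tool_pos: [0.5382, -0.1121, 0.1244]
tool_rot: [3.078, 0.625, 0.001]
contact_force: [-1.5, 0.4, 6.8]
opening: 0.0002
grip_force: 3.4
```

Post 0 clicked: the force fell from 9.9 to 0.2 N and the tip dropped to .1259. Now pad 1.

Request:
{"op": "drive_tool", "data": {"rows": [[[0,0,-0.01],0],[[0,0,-0.02],0],[[0.01,-0.001,0],0],[[0.02,-0.001,0],0],[[0.02,-0.001,0],0],[[0.02,-0.001,0],0],[[0.01,0,0],0],[[0,0,0.01],0],[[0,0,0.006],0],[[0,0,0],0]]}}

```text
t: 13.5
tool_pos: [0.6081, -0.077, 0.1349]
tool_rot: [-3.077, -0.624, 0.006]
contact_force: [0.6, -0.8, 0.5]
opening: 0.0003
grip_force: 0.0
```

Request:
{"op": "drive_tool", "data": {"rows": [[[0,0,0.002],0],[[0,0,0.001],0],[[0,0,0.001],0],[[0,0,0.001],0],[[0,0,0],0]]}}

```text
t: 14.0
tool_pos: [0.61, -0.0772, 0.1329]
tool_rot: [3.078, 0.625, 0.001]
contact_force: [-0.8, -0.6, 1.4]
opening: -0.0003
grip_force: 1.0
```

Request:
{"op": "drive_tool", "data": {"rows": [[[0,0,0.001],0],[[0,0,0.001],0],[[0,0,0],0]]}}

```text
t: 14.3
tool_pos: [0.6103, -0.0771, 0.1317]
tool_rot: [3.078, 0.625, 0.001]
contact_force: [-1.8, 0.2, 6.1]
opening: -0.0001
grip_force: 3.0
```

Request:
{"op": "drive_tool", "data": {"rows": [[[0,0,0.001],0],[[0,0,0.001],0],[[0,0,0],0]]}}

```text
t: 14.6
tool_pos: [0.6105, -0.0772, 0.1301]
tool_rot: [3.078, 0.625, 0.002]
contact_force: [-2.8, 1.2, 8.1]
opening: 0.0002
grip_force: 3.9
```

Request:
{"op": "drive_tool", "data": {"rows": [[[0,0,0.001],0],[[0,0,0.001],0],[[0,0,0],0]]}}

```text
t: 14.9
tool_pos: [0.6103, -0.077, 0.1266]
tool_rot: [3.078, 0.625, 0.002]
contact_force: [0.4, 0.7, -0.3]
opening: -0.0002
grip_force: 0.0
```

Request:
{"op": "drive_tool", "data": {"rows": [[[0,0,0.001],0],[[0,0,0],0]]}}

```text
t: 15.1
tool_pos: [0.6103, -0.0771, 0.126]
tool_rot: [3.078, 0.625, 0.001]
contact_force: [-0.5, -1.2, 4.5]
opening: 0.0
grip_force: 2.1
```

Request:
{"op": "drive_tool", "data": {"rows": [[[0,0,0.001],0],[[0,0,0],0]]}}

```text
t: 15.3
tool_pos: [0.6101, -0.0771, 0.1246]
tool_rot: [3.078, 0.625, 0.001]
contact_force: [0.5, -1.2, 1.3]
opening: 0.0
grip_force: 0.7
```

Run:
```python
from h import *
todo()
d=vision.get_image("scene");cv2.imwrite("pics/s5.png",cv2.resize(d["image"][170:270,180:300],(720,600),interpolation=cv2.INTER_CUBIC))
```

```text
t 15.3 p [ 0.6101 -0.0771  0.1246] F [ 0.52 -1.2   1.27] open 0.0 yaw 22.97 tilt [ 5.e-04 -3.e-04 -1.e+00]
```

View pics/s5.png

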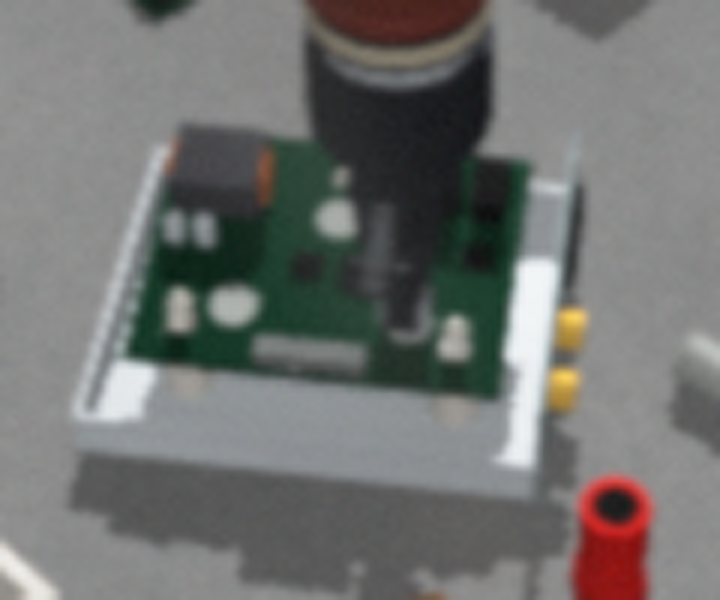

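Posts 0 (180,310) and 1 (455,338) both poke well above the board. The force dipped again at .1246, so I'll make a small extra check press on pad 1.

Request:
{"op": "drive_tool", "data": {"rows": [[[0,0,0.0007],0],[[0,0,0],0]]}}

```text
t: 15.55
tool_pos: [0.6102, -0.0771, 0.1242]
tool_rot: [3.078, 0.625, 0.001]
contact_force: [-0.3, -0.7, 5.3]
opening: -0.0001
grip_force: 2.3
```

Request:
{"op": "drive_tool", "data": {"rows": [[[0,0,0.0007],0],[[0,0,0],0]]}}

```text
t: 15.75
tool_pos: [0.6102, -0.0771, 0.1238]
tool_rot: [3.078, 0.625, 0.001]
contact_force: [-0.8, 0.6, 6.6]
opening: 0.0001
grip_force: 3.3
```

Request:
{"op": "drive_tool", "data": {"rows": [[[0,0,-0.01],0],[[0,0,-0.02],0],[[-0.01,-0.012,-0.005],0],[[-0.015,-0.018,0],0],[[-0.012,-0.015,0],0],[[-0.0055,-0.006,0],0],[[0,0,0.01],0],[[0,0,0.01],0],[[0,0,0],0],[[0,0,0],0]]}}

```text
t: 16.75
tool_pos: [0.5509, -0.0469, 0.1371]
tool_rot: [-3.078, -0.625, 0.002]
contact_force: [0.7, -0.5, 0.7]
opening: 0.0001
grip_force: 0.0
```

Request:
{"op": "drive_tool", "data": {"rows": [[[0,0,0.002],0],[[0,0,0.002],0],[[0,0,0.001],0],[[0,0,0.001],0],[[0,0,0],0]]}}

```text
t: 17.25
tool_pos: [0.5508, -0.0466, 0.1319]
tool_rot: [-3.079, -0.625, 0.0]
contact_force: [0.3, -0.6, -0.8]
opening: -0.0001
grip_force: 0.0
```

Request:
{"op": "drive_tool", "data": {"rows": [[[0,0,0.001],0],[[0,0,0.001],0],[[0,0,0.001],0],[[0,0,0],0]]}}

```text
t: 17.65
tool_pos: [0.5513, -0.0465, 0.1301]
tool_rot: [-3.079, -0.625, -0.001]
contact_force: [-2.1, 2.1, 5.1]
opening: -0.0001
grip_force: 2.6
```

Request:
{"op": "drive_tool", "data": {"rows": [[[0,0,0.001],0],[[0,0,0.001],0],[[0,0,0],0]]}}

```text
t: 17.95
tool_pos: [0.5514, -0.0463, 0.1284]
tool_rot: [-3.078, -0.625, -0.001]
contact_force: [-3.0, 1.9, 7.6]
opening: 0.0003
grip_force: 3.5
```

Request:
{"op": "drive_tool", "data": {"rows": [[[0,0,0.001],0],[[0,0,0.001],0],[[0,0,0],0]]}}

```text
t: 18.25
tool_pos: [0.5508, -0.0466, 0.1249]
tool_rot: [3.079, 0.626, 0.0]
contact_force: [-0.1, -0.8, -0.3]
opening: -0.0001
grip_force: 0.0
```

Request:
{"op": "drive_tool", "data": {"rows": [[[0,0,0.001],0],[[0,0,0],0]]}}

```text
t: 18.45
tool_pos: [0.5506, -0.0466, 0.1235]
tool_rot: [-3.078, -0.625, 0.001]
contact_force: [-0.4, 1.0, 0.5]
opening: 0.0002
grip_force: 0.0
```

Request:
{"op": "drive_tool", "data": {"rows": [[[0,0,0.001],0],[[0,0,0],0]]}}

```text
t: 18.65
tool_pos: [0.5507, -0.0467, 0.1226]
tool_rot: [-3.079, -0.625, 0.001]
contact_force: [-0.8, 0.2, 0.0]
opening: -0.0001
grip_force: 0.0
```

Request:
{"op": "drive_tool", "data": {"rows": [[[0,0,0.001],0],[[0,0,0],0]]}}

```text
t: 18.85
tool_pos: [0.5509, -0.0467, 0.1222]
tool_rot: [3.079, 0.625, -0.0]
contact_force: [-1.4, 0.2, 1.8]
opening: -0.0002
grip_force: 0.8
```

Post 2 clicked. Contact is at .1224, which is where a level board on the lower barbs should be. Now round two at pad 0, where contact should also come at about .1224.

Request:
{"op": "drive_tool", "data": {"rows": [[[0,0,-0.01],0],[[0,0,-0.025],0],[[-0.008,0.012,0],0],[[-0.012,0.018,0],0],[[-0.012,0.018,0],0],[[-0.0052,0.0069,0],0],[[0,0,0.015],0],[[0,0,0.01],0],[[0,0,0.006],0],[[0,0,0],0]]}}

```text
t: 19.85
tool_pos: [0.5369, -0.1107, 0.1238]
tool_rot: [-3.076, -0.626, 0.005]
contact_force: [0.5, 0.1, -0.2]
opening: 0.0003
grip_force: 0.0
```

Request:
{"op": "drive_tool", "data": {"rows": [[[0,0,0.001],0],[[0,0,0.001],0],[[0,0,0.001],0],[[0,0,0],0]]}}

```text
t: 20.25
tool_pos: [0.5382, -0.1117, 0.1232]
tool_rot: [3.078, 0.626, 0.001]
contact_force: [-0.4, -0.7, -0.5]
opening: -0.0001
grip_force: 0.0
```

Request:
{"op": "drive_tool", "data": {"rows": [[[0,0,0.001],0],[[0,0,0.001],0],[[0,0,0],0]]}}

```text
t: 20.55
tool_pos: [0.5385, -0.1119, 0.1219]
tool_rot: [3.078, 0.625, 0.001]
contact_force: [-1.4, -0.1, 5.0]
opening: -0.0003
grip_force: 2.2
```

Request:
{"op": "drive_tool", "data": {"rows": [[[0,0,0.001],0],[[0,0,0.001],0],[[0,0,0.001],0],[[0,0,0],0]]}}

```text
t: 20.95
tool_pos: [0.539, -0.1122, 0.1198]
tool_rot: [3.077, 0.625, 0.003]
contact_force: [-1.8, -0.5, 8.4]
opening: 0.0001
grip_force: 4.1
```

Request:
{"op": "drive_tool", "data": {"rows": [[[0,0,0.001],0],[[0,0,0.001],0],[[0,0,0.001],0],[[0,0,0],0]]}}

```text
t: 21.35
tool_pos: [0.5384, -0.1119, 0.1154]
tool_rot: [3.078, 0.625, 0.002]
contact_force: [0.8, -0.2, 3.1]
opening: -0.0001
grip_force: 1.5
```

Request:
{"op": "drive_tool", "data": {"rows": [[[0,0,0.001],0],[[0,0,0.001],0],[[0,0,0],0]]}}

```text
t: 21.65
tool_pos: [0.5387, -0.1119, 0.1149]
tool_rot: [3.078, 0.626, 0.001]
contact_force: [-4.6, 0.3, 12.3]
opening: 0.0
grip_force: 6.2
```

Request:
{"op": "drive_tool", "data": {"rows": [[[0,0,0.001],0],[[0,0,0.001],0],[[0,0,0],0]]}}

```text
t: 21.95
tool_pos: [0.5389, -0.112, 0.1145]
tool_rot: [3.079, 0.626, -0.0]
contact_force: [-8.9, 2.7, 22.2]
opening: -0.0001
grip_force: 10.9
```

Post 0 is home, stiff at 22 N. Now pad 1.

Request:
{"op": "drive_tool", "data": {"rows": [[[0,0,-0.01],0],[[0,0,-0.025],0],[[0.01,-0.001,0],0],[[0.02,-0.001,0],0],[[0.02,-0.001,0],0],[[0.02,-0.001,0],0],[[0.01,0,0],0],[[0,0,0.015],0],[[0,0,0.006],0],[[0,0,0],0]]}}

```text
t: 22.95
tool_pos: [0.6084, -0.0768, 0.1225]
tool_rot: [-3.077, -0.624, 0.006]
contact_force: [0.0, 0.0, 1.1]
opening: 0.0
grip_force: 0.0
```

Request:
{"op": "drive_tool", "data": {"rows": [[[0,0,0.002],0],[[0,0,0.002],0],[[0,0,0.001],0],[[0,0,0],0]]}}

```text
t: 23.35
tool_pos: [0.6099, -0.0771, 0.121]
tool_rot: [3.079, 0.625, -0.001]
contact_force: [-2.6, 0.1, 4.4]
opening: -0.0001
grip_force: 2.4
```

Request:
{"op": "drive_tool", "data": {"rows": [[[0,0,0.001],0],[[0,0,0.001],0],[[0,0,0.001],0],[[0,0,0],0]]}}

```text
t: 23.75
tool_pos: [0.6103, -0.0772, 0.1189]
tool_rot: [3.078, 0.625, 0.0]
contact_force: [-3.2, 0.0, 7.4]
opening: 0.0004
grip_force: 3.9
```

Request:
{"op": "drive_tool", "data": {"rows": [[[0,0,0.001],0],[[0,0,0.001],0],[[0,0,0.001],0],[[0,0,0],0]]}}

```text
t: 24.15
tool_pos: [0.6103, -0.0769, 0.1141]
tool_rot: [3.078, 0.625, 0.001]
contact_force: [1.2, -0.0, 1.9]
opening: -0.0003
grip_force: 0.9
```

Request:
{"op": "drive_tool", "data": {"rows": [[[0,0,0.001],0],[[0,0,0.001],0],[[0,0,0.001],0],[[0,0,0],0]]}}

```text
t: 24.55
tool_pos: [0.6108, -0.0772, 0.1135]
tool_rot: [3.078, 0.625, 0.001]
contact_force: [-4.8, -0.2, 12.7]
opening: -0.0002
grip_force: 6.5
```

Request:
{"op": "drive_tool", "data": {"rows": [[[0,0,0.001],0],[[0,0,0],0]]}}

```text
t: 24.75
tool_pos: [0.6109, -0.0772, 0.1133]
tool_rot: [3.078, 0.626, 0.0]
contact_force: [-8.0, 0.8, 17.3]
opening: -0.0001
grip_force: 8.5
```

Post 1 is home. Now pad 2.

Request:
{"op": "drive_tool", "data": {"rows": [[[0,0,-0.01],0],[[0,0,-0.025],0],[[-0.01,-0.012,0],0],[[-0.015,-0.018,0],0],[[-0.012,-0.015,0],0],[[-0.0055,-0.006,0],0],[[0,0,0.015],0],[[0,0,0.008],0],[[0,0,0],0],[[0,0,0],0]]}}

```text
t: 25.75
tool_pos: [0.5513, -0.0467, 0.1212]
tool_rot: [-3.078, -0.625, 0.002]
contact_force: [0.4, 0.7, -0.6]
opening: -0.0
grip_force: 0.0
```

Request:
{"op": "drive_tool", "data": {"rows": [[[0,0,0.002],0],[[0,0,0.002],0],[[0,0,0.002],0],[[0,0,0.001],0],[[0,0,0],0]]}}

```text
t: 26.25
tool_pos: [0.5524, -0.0467, 0.1169]
tool_rot: [3.078, 0.625, 0.005]
contact_force: [-1.4, 0.1, 6.2]
opening: -0.0002
grip_force: 3.0
```

Request:
{"op": "drive_tool", "data": {"rows": [[[0,0,0.001],0],[[0,0,0.001],0],[[0,0,0.001],0],[[0,0,0],0]]}}

```text
t: 26.65
tool_pos: [0.551, -0.0464, 0.1117]
tool_rot: [-3.079, -0.625, 0.0]
contact_force: [0.1, -1.1, 0.5]
opening: -0.0
grip_force: 0.1
```

Request:
{"op": "drive_tool", "data": {"rows": [[[0,0,0.001],0],[[0,0,0.001],0],[[0,0,0.001],0],[[0,0,0],0]]}}

```text
t: 27.05
tool_pos: [0.5512, -0.0465, 0.1116]
tool_rot: [-3.078, -0.626, 0.003]
contact_force: [-8.8, 1.4, 17.6]
opening: -0.0001
grip_force: 8.8
```

Post 2 is home, stiff at .1116. I'll press pads 0 and 1 again as a check, where contact should also come at about .1116.

Request:
{"op": "drive_tool", "data": {"rows": [[[0,0,-0.01],0],[[0,0,-0.025],0],[[-0.008,0.012,0],0],[[-0.012,0.018,0],0],[[-0.012,0.018,0],0],[[-0.0052,0.0069,0],0],[[0,0,0.015],0],[[0,0,0.01],0],[[0,0,0.006],0],[[0,0,0],0]]}}

```text
t: 28.05
tool_pos: [0.538, -0.1107, 0.112]
tool_rot: [-3.077, -0.627, 0.003]
contact_force: [0.4, 0.4, 0.2]
opening: -0.0002
grip_force: 0.0
```

Request:
{"op": "drive_tool", "data": {"rows": [[[0,0,0.002],0],[[0,0,0.002],0],[[0,0,0.001],0],[[0,0,0.001],0],[[0,0,0],0]]}}

```text
t: 28.55
tool_pos: [0.5386, -0.1109, 0.1114]
tool_rot: [-3.077, -0.627, 0.005]
contact_force: [-16.0, 4.8, 31.6]
opening: 0.0003
grip_force: 15.8
```

Request:
{"op": "drive_tool", "data": {"rows": [[[0,0,-0.01],0],[[0,0,-0.025],0],[[0.01,-0.001,0],0],[[0.02,-0.001,0],0],[[0.02,-0.001,0],0],[[0.02,-0.001,0],0],[[0.01,0,0],0],[[0,0,0.02],0],[[0,0,0.01],0],[[0,0,0],0]]}}

```text
t: 29.55
tool_pos: [0.6104, -0.0764, 0.1117]
tool_rot: [-3.078, -0.626, 0.001]
contact_force: [-0.3, -0.0, 0.3]
opening: 0.0002
grip_force: 0.0
```

Request:
{"op": "drive_tool", "data": {"rows": [[[0,0,0.002],0],[[0,0,0.002],0],[[0,0,0.001],0],[[0,0,0.001],0],[[0,0,0],0]]}}

```text
t: 30.05
tool_pos: [0.6107, -0.0765, 0.1114]
tool_rot: [-3.078, -0.626, 0.004]
contact_force: [-15.3, 3.8, 31.0]
opening: 0.0002
grip_force: 15.8
```

Request:
{"op": "drive_tool", "data": {"rows": [[[0,0,-0.01],0],[[0,0,-0.02],0],[[0,0,-0.03],0],[[0,0,-0.04],0],[[0,0,-0.04],0],[[-0.02,0,-0.02],0],[[-0.03,0,0],0],[[-0.03,0,0],0],[[0,0,0],0],[[0,0,0],0]]}}

```text
t: 31.05
tool_pos: [0.5362, -0.1079, 0.2653]
tool_rot: [-3.078, -0.624, 0.0]
contact_force: [0.6, 0.3, 0.1]
opening: 0.0
grip_force: 0.0
```

Run:
```python
from h import *
todo()
d=vision.get_image("scene");cv2.imwrite("pics/s9.png",cv2.resize(d["image"][130:330,80:340],(780,600),interpolation=cv2.INTER_CUBIC))
```

```text
t 31.05 p [ 0.5362 -0.1079  0.2653] F [0.6  0.34 0.12] open 0.0 yaw 22.91 tilt [-4.e-04  5.e-04 -1.e+00]
```

View pics/s9.png

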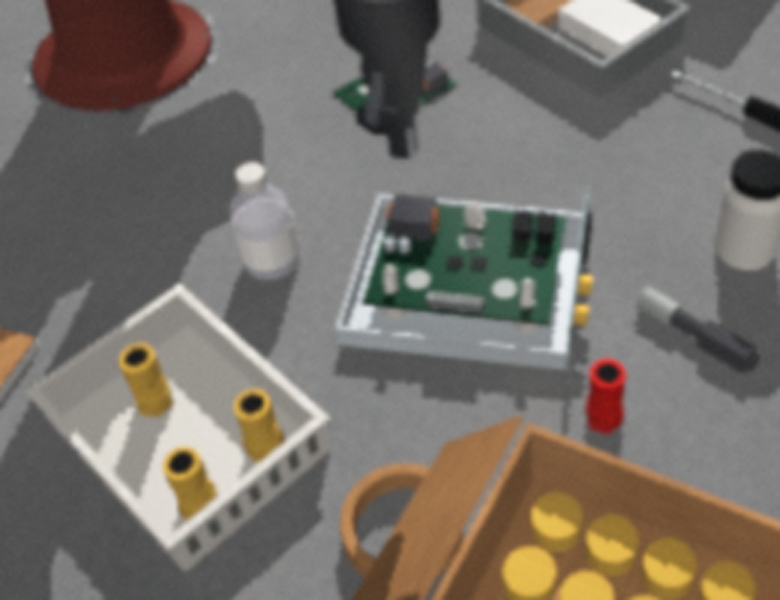

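The picture shows the board level and fully down, with all three posts tall above it at (390,280), (527,292) and (473,215). The coupling stands in the basket at (145,380), and nothing else has been disturbed.

```bash
python3 -c "
from station import ctrl
print(ctrl.finish_job())"
```

```text
the job is handed in; nothing more can be done
None
```

I've handed the job in: the coupling stands upright in the free half of the basket, and the board was pressed home on all three posts in two rounds, finishing level. The hand-in gave no verdict back.

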